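Dial the preset code on the sampler console and load it

ROBOT

A 6-joint arm with a two-finger parallel gripper is mounted at the origin on the work surface. World frame = base frame: x ahead of the robot, y to its left, z up, the work surface at z = 0. Lengths are in mm, angles in rad, forces in N, time in s.
With the tool pointing down it reaches from about 350 to 975 mm from the base axis. Payload 7.1 kg.
Tool frame: the origin (TCP) lies midway between the tips of the shut fingers; the grasp point (between the pads) lies 19 mm behind it (pinch_z is the distance from the TCP to the grasp point, in mm); z points along the fingers, y is the line along which they close (so a half turn about z gives the same grasp; the last joint's range is limited). The gripper opens to 88 mm and grips with 3 to 60 N. Pads are 20 mm wide; open, the fingers measure 115 mm over their backs; the gripper's body (75 mm by 178 mm) begins 61 mm behind the grasp point.
Start: joints at [-1.127, 0.423, 1.63, -0, 1.089, -0.019], TCP at [279.049, -559.229, 222.675] pointing down, gripper open.
Joint ranges: [-3, 3], [-0.9, 2.11], [0.09, 2.58], [-1.31, 4.45], [0.11, 2.69], [-2.54, 2.54]. Speed limits (rad/s): [2.39, 2.39, 3.01, 3.14, 3.14, 3.14].

INTERFACE

Orientations are given as a rotation vector (axis times angle).
In Python, from rig import read_state, snapshot, camera_params, sign_off, pinch_z gives the robot as it stands.
- The arm moves only by the tool step_arm, never from a script. Its argument "deltas" is a list of rows, each an object of numbers: "tx", "ty", "tz": the shift along the tool's x, y, z normalised to -1 to 1, where 1 is 200 mm; "wx", "wy", "wz": the turn, a rotation vector about the tool's x, y, z normalised to -1 to 1, where 1 is 8 degrees; "grip": the closure, from 0 (fully open) to 1 (shut). In form: [{"tx": .., "ty": .., "tz": .., "wx": .., "wy": .., "wz": .., "grip": ..}, ...]. A call has 1 to 5 rows; each row shifts and turns the commanded pose from where the row before left it, along the tool's axes as they then stand; what a row does not reach is not made up. A row lasts 1/10 s, in which the tool goes at most 50 mm and 8.59 degrees, less where a joint would pass 70% of its speed; a pose out of reach is approached as far as the arm can. A call with a number of a shift or a turn outside -1 to 1 is refused whole. A call with a gripper value outside its range is refused whole. The fingers move at their own pace and stop on an object; the grip force is fixed at half the most. Time passes only in rows, so rows that do not move let the fingers close. It gives the time, the measured TCP pose, the force, the opening and the grip force at its end, in the units of the state.
- read_state(): the state, without advancing time (a new reading comes with each control period).
- snapshot(name): name is "scene" or "top" or "wrist"; returns (picture, depth): 384x512x3 uint8, blue, green, red; 384x512 float32, mm along the optical axis (not along the pixel's ray), 0 where there is no reading.
- camera_params(name): a dict with "fx", "fy", "cx", "cy" (pixels), "k1" (the pictures are not rectified: a ray, as slopes to the right and down, at radius r is drawn at 1 + k1 r^2 times it, then the intrinsics apply), "position" and "attitude" of the camera in the world. Camera axes: x right, y up, looking along -z (the intrinsics and any distortion apply to the point x, -y, -z); pixel columns grow to the right and rows downward; lengths in mm; the calibration is good to about 2 mm. A picture is of the moment at which its call begins: read the wrist's pose just before it. camera_params takes no time and is no camera call; for the wrist camera it gives the pose at the moment of the call.
- sign_off(): hands the job in; it is judged then, once.
The state is a dict: "time": time; "joints": joint angles; "qvel": joint speeds; "tau": joint torques, N m; "position": TCP position; "tool_rot": TCP orientation; "force": force on the tool from outside, world axes, zero at the start; "torque": the same for the moment, N m; "gripper_width": finger opening in mm; "finger_force": force on a finger pad.
Only numpy, scipy, OpenCV 4.12 (cv2) and the standard library are available. Lean on these libraries where they do the work, as an engineer would, in place of code of your own. Each camera call takes 0.05 s, during which the arm holds its last target. There are 200 camera calls.

TASK

On the sampler's preset console, turn the three thumbwheels with a light fingertip to read 6 - 5 - 2 from left to right as seen from the robot, each clicked into its detent, and then press the load key beside them right down and let it come back up. Do not bear hard on the console (keep below 15 N), do not press the key before the code is right, and leave the glassware and the other small things where they are.

Things in the scene. Friction and masses are not known exactly. Their poses are not given: they have to be found in the camera images.
- console: the sampler's preset console, fixed: a white case 170 mm deep (x) by 250 mm wide (y), its level grey deck 60 mm above the bench; origin at the centre of its underside, x away from the robot, y to the left, z up. Let into the deck left of the middle is a black bank of three thumbwheels, 30 mm apart; right of it the load key, beyond it a dark display, level with the deck
- wheel_left_top (a point): nominal top middle of the left wheel's rim, 68 mm above the bench. Each wheel is a white drum 18 mm wide, 40 mm across, axle along the console's y, about 8 mm of it out of the deck. Black numerals 9 mm tall run round it, upright for a reader at the robot, beside a black ribbed edge; the numeral on the very top, between two white marks on the deck, is the set digit
- wheel_mid_top (a point): the same on the middle wheel, 30 mm right of the left one. The wheel modules are push fits: each one really sits up to 2.5 mm higher or lower than this point, to be found by touch, and gives about 1 mm per 10 N on its gasket. Around the wheels the deck is clear for 35 mm towards and away from the robot
- wheel_right_top (a point): the same on the right wheel, 30 mm right of the middle one. With closed fingertips pressed on its top (5 to 10 N) and dragged level along the console's x the rim rolls along (12.6 mm a digit); pressed less it slips. A sprung detent holds each digit (2 N at the rim); let go off a digit, the wheel snaps to the nearest (rarely it hangs half-way)
- wheel_left (a joint): angle in rad of the left wheel about its level axle, 0.6283 rad a digit: 0 shows 0, 5.655 shows 9, with a stop just below 0 and beyond 9 (it does not go round). It grows (higher digits) as the wheel's top is drawn towards the robot (console -x) and falls as the top is pushed away (+x)
- wheel_mid (a joint): angle in rad of the middle wheel about its level axle, 0.6283 rad a digit: 0 shows 0, 5.655 shows 9, with a stop just below 0 and beyond 9 (it does not go round). It grows (higher digits) as the wheel's top is drawn towards the robot (console -x) and falls as the top is pushed away (+x)
- wheel_right (a joint): angle in rad of the right wheel about its level axle, 0.6283 rad a digit: 0 shows 0, 5.655 shows 9, with a stop just below 0 and beyond 9 (it does not go round). It grows (higher digits) as the wheel's top is drawn towards the robot (console -x) and falls as the top is pushed away (+x)
- load_key_top (a point): the middle of the top of the load key, a 22 mm square white key standing 12 mm out of the deck (72 mm above the bench), 70 mm to the right of the right wheel
- load_key (a joint): travel of the load key in m: 0 is up, 0.007 fully down; it starts to move at about 1.5 N, is fully down at 5.7 N on a rubber stop and springs back
- sample_vial: a stoppered glass sample vial, 22 mm across and 36 mm tall, standing on the console's deck at its far left corner; origin at the centre of its underside; to be left alone
- cap_a: an orange vial cap, 15 mm across and 10 mm tall, on the console's deck at its far right corner; origin at the centre of its underside; to be left alone
- cap_b: an orange vial cap, 15 mm across and 10 mm tall, on the bench left of the console; origin at the centre of its underside; to be left alone
- cap_c: another such orange cap beside it; origin at the centre of its underside; to be left alone
- beaker: an empty glass beaker, 68 mm across and 85 mm tall, on the bench left of the console; origin at the centre of its underside; to be left alone
- flask: a stoppered glass volumetric flask, 66 mm across and 152 mm tall, on the bench beyond the console; origin at the centre of its underside; to be left alone
- rinse_bottle: a white rinse bottle with a blue cap, 80 mm across and 190 mm tall, on the bench far right; origin at the centre of its underside; to be left alone
- syringe: a plastic syringe, about 130 mm long and 22 mm high, lying on the bench right of the console; origin at the centre of its underside; to be left alone

How it is judged:
By the outcome, as a careful person would: the job done as asked, in the order asked, and still so for the second after the job is handed in, with the robot touching nothing.
It also fails if it takes over 61 s, if anything falls off the work surface, if the arm or the gripper's body presses on something with over 40 N, if the wrist force passes 120 N, or if a joint passes its speed limit or range.

## Working session

There is one attempt and no reset: what is moved stays moved. The work goes in short steps, Python scripts to look and compute and a tool call to move; the robot and the scene stay as the last step left them, time stands still between calls to the robot, and variables do not carry over. Pictures are saved under pics/ and viewed, at most 10 in all, crops included, and the job is handed in when it is done.

Besides the shell and the picture viewer there is one more tool, called after "Request:" as name(argument=value, ...) on one line, values as JSON. step_arm: Moves the arm, as the interface text tells. Its arguments: {"type":"object","properties":{"deltas":{"type":"array","items":{"type":"object","properties":{"tx":{"type":"number"},"ty":{"type":"number"},"tz":{"type":"number"},"wx":{"type":"number"},"wy":{"type":"number"},"wz":{"type":"number"},"grip":{"type":"number"}}}}},"required":["deltas"]}

```bash
mkdir -p pics; ls; python3 - <<'E'
from rig import *
import cv2
print(read_state())
for n in ("scene","top"):
    p,d=snapshot(n); cv2.imwrite(f"pics/{n}0.png",p); print(n,camera_params(n))
E
```

```text
pics
{'time': 0.0, 'joints': array([-1.12698173e+00,  4.23828102e-01,  1.63070846e+00,  1.58026546e-05,
        1.08859655e+00, -1.90335667e-02]), 'qvel': array([ 1.75639238e-03,  5.80615020e-04, -5.06444959e-04,  3.92177825e-05,
       -1.75468288e-03, -9.85812273e-04]), 'tau': array([ 1.78825427e-03, -5.44624972e+01, -2.73661101e+01,  6.44790614e-02,
        2.27092527e-02, -1.31604447e-04]), 'position': array([ 278.82549753, -558.72274797,  221.90240003]), 'tool_rot': array([-3.05637418e+00, -7.20210569e-01,  4.88351917e-04]), 'force': array([6.01332929e-01, 1.99030192e-04, 8.25637951e-01]), 'torque': array([-0.01324744, -0.02608308, -0.02211547]), 'finger_force': 0.0, 'gripper_width': 88.0612341659923}
scene {'fx': 393.06924295921414, 'fy': 393.06924295921414, 'cx': 251.01482531524954, 'cy': 193.5840066680687, 'k1': 0.04653579841273623, 'position': array([1273.31051387, -415.57345636,  753.81685159]), 'attitude': array([0.77825946, 0.46516625, 0.9647047 ])}
top {'fx': 420.90548744169314, 'fy': 420.90548744169314, 'cx': 254.79771101612639, 'cy': 191.026929134688, 'k1': -0.06281981674364925, 'position': array([ 504.72814784,  -39.75377752, 1173.84661742]), 'attitude': array([ 0.06083487, -0.06503626, -1.55963486])}
```

View pics/top0.png

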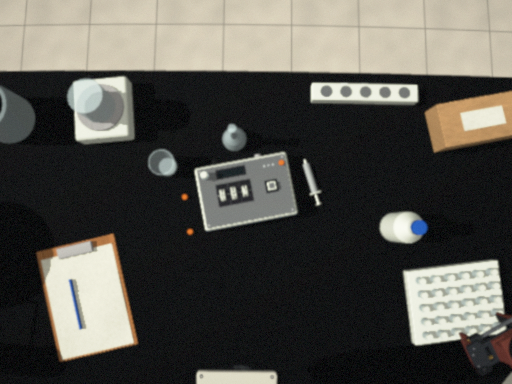

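View pics/scene0.png

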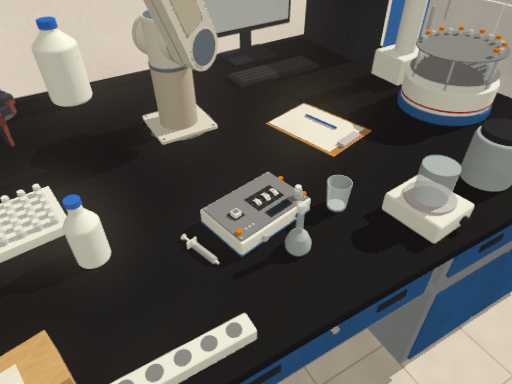

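The top view shows the console around pixel (246,190), turned slightly. The wheels are near (222,194), (234,193) and (245,191), and the load key is at (271,186).

```bash
cat > h.py <<'E'
import numpy as np, cv2
from scipy.spatial.transform import Rotation as R
from rig import *
def ray(c,u,v):
    x,y=(u-c['cx'])/c['fx'],(v-c['cy'])/c['fy']; a,b=x,y
    for _ in range(20):
        f=1+c['k1']*(a*a+b*b); a,b=x/f,y/f
    return R.from_rotvec(c['attitude']).apply([a,-b,-1])
def plane(c,u,v,z):
    d=ray(c,u,v); p=np.array(c['position']); return p+d*(z-p[2])/d[2]
def proj(c,P):
    q=R.from_rotvec(c['attitude']).inv().apply(np.array(P)-c['position']); a,b=q[0]/-q[2],-q[1]/-q[2]
    f=1+c['k1']*(a*a+b*b); return np.array([c['cx']+c['fx']*a*f,c['cy']+c['fy']*b*f])
def totool(dw,s=None):
    s=s or read_state(); return R.from_rotvec(s['tool_rot']).inv().apply(dw)/200
E
python3 - <<'E'
from h import *
c=camera_params('top')
for n,u,v,z in [('L',222,194,68),('M',234,193,68),('R',245,191,68),('key',271,186,72),('c1',196,169,60),('c2',286,153,60),('c3',297,213,60),('c4',206,229,60),('vial',204,175,60),('capa',281,162,65)]: print(n,plane(c,u,v,z).round(1))
w=camera_params('wrist'); s=read_state(); print(w, R.from_rotvec(s['tool_rot']).as_matrix().round(3)); 
Rt=R.from_rotvec(s['tool_rot'])
print('cam in tool',Rt.inv().apply(w['position']-s['position']), (Rt.inv()*R.from_rotvec(w['attitude'])).as_matrix().round(3))
E
```

```text
L [584.9  44.1  68. ]
M [587.9  12.5  68. ]
R [593.5 -16.4  68. ]
key [607.1 -84.7  72. ]
c1 [651.7 115.2  60. ]
c2 [ 697.3 -124.8   60. ]
c3 [ 537.1 -154.6   60. ]
c4 [492.5  85.4  60. ]
vial [635.8  93.5  60. ]
capa [ 672.1 -111.2   65. ]
{'fx': 333.7028113924809, 'fy': 333.7028113924809, 'cx': 247.7481822177522, 'cy': 193.2201280405218, 'k1': -0.020108055680398702, 'position': array([ 351.20985106, -522.24434004,  383.33199779]), 'attitude': array([-0.26858573,  0.16815943, -1.0989391 ])} [[ 0.895  0.446 -0.001]
 [ 0.446 -0.895  0.001]
 [-0.    -0.001 -1.   ]]
cam in tool [  81.08099582   -0.61437242 -161.33248671] [[ 0.     0.955  0.296]
 [ 1.    -0.     0.   ]
 [ 0.     0.296 -0.955]]
```

Request:
step_arm(deltas=[{"wz":0.99,"grip":1},{"wz":0.99,"grip":1},{"tx":0.133,"ty":-0.194,"grip":1},{"tx":0.133,"ty":-0.194,"grip":1},{"tx":0.133,"ty":-0.194,"grip":1}])

```text
schema error: expected keys tx, ty, tz, wx, wy, wz, grip
```

Request:
step_arm(deltas=[{"tx":0.133,"ty":-0.194,"grip":1},{"tx":0.133,"ty":-0.194,"grip":1},{"tx":0.133,"ty":-0.194,"grip":1},{"tx":0.133,"ty":-0.194,"grip":1},{"tx":0.133,"ty":-0.194,"grip":1}])

```text
schema error: expected keys tx, ty, tz, wx, wy, wz, grip
```

Request:
step_arm(deltas=[{"tx":0.133,"ty":-0.194,"grip":1},{"tx":0.133,"ty":-0.194,"grip":1},{"tx":0.133,"ty":-0.194,"grip":1},{"tx":0.133,"ty":-0.194,"grip":1},{"tx":0.133,"ty":-0.194,"grip":1}])

```text
schema error: expected keys tx, ty, tz, wx, wy, wz, grip
```

Request:
step_arm(deltas=[{"tx":0,"ty":0,"tz":0,"wx":0,"wy":0,"wz":0.99,"grip":1},{"tx":0,"ty":0,"tz":0,"wx":0,"wy":0,"wz":0.99,"grip":1},{"tx":0.133,"ty":-0.194,"tz":0,"wx":0,"wy":0,"wz":0,"grip":1},{"tx":0.133,"ty":-0.194,"tz":0,"wx":0,"wy":0,"wz":0,"grip":1},{"tx":0.133,"ty":-0.194,"tz":0,"wx":0,"wy":0,"wz":0,"grip":1}])

```text
time: 0.6
position: [335.9, -428.5, 222.1]
tool_rot: [-3.127, -0.29, 0.001]
force: [0.8, 0.2, 0.0]
gripper_width: 51.1
finger_force: 0.0
```

Request:
step_arm(deltas=[{"tx":0.133,"ty":-0.194,"tz":0,"wx":0,"wy":0,"wz":0,"grip":1},{"tx":0.133,"ty":-0.194,"tz":0,"wx":0,"wy":0,"wz":0,"grip":1},{"tx":0.133,"ty":-0.194,"tz":0,"wx":0,"wy":0,"wz":0,"grip":1},{"tx":0.133,"ty":-0.194,"tz":0,"wx":0,"wy":0,"wz":0,"grip":1},{"tx":0.133,"ty":-0.194,"tz":0,"wx":0,"wy":0,"wz":0,"grip":1}])

```text
time: 1.1
position: [430.9, -212.9, 222.6]
tool_rot: [-3.128, -0.292, 0.0]
force: [0.6, 0.3, 0.1]
gripper_width: 11.2
finger_force: 0.0
```

Request:
step_arm(deltas=[{"tx":0.133,"ty":-0.194,"tz":0,"wx":0,"wy":0,"wz":0,"grip":1},{"tx":0.133,"ty":-0.194,"tz":0,"wx":0,"wy":0,"wz":0,"grip":1},{"tx":0.133,"ty":-0.194,"tz":0,"wx":0,"wy":0,"wz":0,"grip":1},{"tx":0.133,"ty":-0.194,"tz":0,"wx":0,"wy":0,"wz":0,"grip":1},{"tx":0.133,"ty":-0.194,"tz":0,"wx":0,"wy":0,"wz":0,"grip":1}])

```text
time: 1.6
position: [525.7, 2.5, 222.6]
tool_rot: [3.128, 0.292, -0.0]
force: [0.3, -1.3, 0.2]
gripper_width: 0.5
finger_force: 0.0
```

Request:
step_arm(deltas=[{"tx":0,"ty":0,"tz":0.23,"wx":0,"wy":0,"wz":0,"grip":1},{"tx":0,"ty":0,"tz":0.23,"wx":0,"wy":0,"wz":0,"grip":1},{"tx":0,"ty":0,"tz":0,"wx":0,"wy":0,"wz":0,"grip":1}])

```text
time: 1.9
position: [520.8, 1.1, 125.5]
tool_rot: [-3.126, -0.294, 0.018]
force: [-0.3, 0.1, -0.4]
gripper_width: 0.4
finger_force: 0.0
```

```bash
python3 - <<'E'
from h import *
import json
s=read_state(); c=camera_params('wrist'); p,d=snapshot('wrist')
np.savez('w1.npz',p=p,d=d,pos=c['position'],att=c['attitude'])
u,v=map(int,proj(c,[588,-20,68])); print(u,v,s['position'],s['force'])
cv2.imwrite('pics/w1.png',p)
y0=max(0,v-60);x0=max(0,u-110);print(x0,y0)
cv2.imwrite('pics/w1c.png',cv2.resize(p[y0:y0+150,x0:x0+200],None,fx=4,fy=4,interpolation=cv2.INTER_CUBIC))
E
```

```text
300 119 [520.84896879   1.14901039 125.53012423] [-0.32049561  0.10705627 -0.36928307]
190 59
```

View pics/w1c.png

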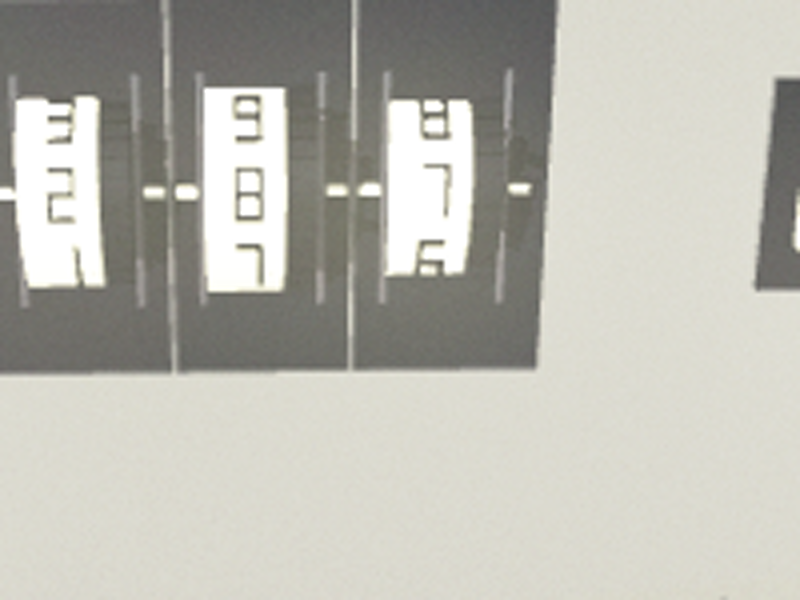

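The close view shows 2 - 8 - 7 on the wheels. The white deck marks flank them at crop pixels (153,191), (187,192), (337,190), (370,189) and (519,188). So the left wheel needs +4, the middle −3 and the right −5.

```bash
python3 - <<'E'
from h import *
s=read_state(); c=camera_params('wrist'); f=np.load('w1.npz'); p=f['p']; d=f['d']
print(s['position'],s['tool_rot'], c['position']-f['pos'])
c['position'],c['attitude']=f['pos'],f['att']
q=lambda u,v:plane(c,190+u/4-.4,59+v/4-.4,60)
m=[q(153,191),q(187,192),q(337,190),q(370,189),q(519,188)]
M=(m[1]+m[2])/2; Rr=(m[3]+m[4])/2; print('M',M,'R',Rr,'sep',np.linalg.norm(M-Rr))
# key: white blob near predicted
ku,kv=proj(c,[607,-85,72]); print('key px',ku,kv)
g=cv2.cvtColor(p,cv2.COLOR_BGR2GRAY); 
n,l,st,ce=cv2.connectedComponentsWithStats((g>225).astype(np.uint8))
for i in range(1,n):
    if st[i,4]>15: print(st[i],ce[i].round(1),plane(c,*ce[i],72).round(1))
print('depth wheels',[float(d[59+y//4,190+x//4]) for x,y in((60,190),(245,190),(430,190),(290,450))])
for u,v in((16,25),(52,25)): pass
E
```

```text
[522.95304433   0.73818922 128.43538759] [-3.12710471 -0.29290082  0.01104165] [ 1.40471108 -0.45534438  3.26376424]
M [590.21719352  10.03773881  60.        ] R [596.22871922 -19.33115316  60.        ] sep 29.977829424747107
key px 409.50040789763216 109.93107777491497
[ 104    0  353  222 3088] [172.5 114.2] [576.5  60.4  72. ]
[396   4  13  13 121] [402.2  10.4] [659.8 -62.6  72. ]
[416   5  12  12 113] [421.5  10.5] [661.9 -73.6  72. ]
[435   5  13  12 117] [441.2  10.2] [664.3 -84.8  72. ]
[493  40  19 148 978] [507.2 127.1] [ 608.9 -150.5   72. ]
[241  81  21  51 821] [250.3 106.1] [590.5  13.4  72. ]
[188  83  28  48 849] [203.6 107. ] [584.5  41.8  72. ]
[287  84  21  44 743] [296.5 105.4] [596.2 -14.8  72. ]
[389  88  44  36 938] [407.6 104.8] [609.8 -82.8  72. ]
[250 102   5   5  24] [251.9 104.1] [591.8  12.6  72. ]
[250 108   5   5  23] [252.  110.2] [588.2  11.8  72. ]
[447 203   9   9  60] [450.9 206.8] [ 550.7 -134.6   72. ]
[138 206   9   9  60] [142.  210.4] [508.4  73.3  72. ]
[252 340   4  21  66] [253.4 350.3] [405.5 -24.7  72. ]
depth wheels [211.75128173828125, 210.0961151123047, 212.936279296875, 231.89637756347656]
```

View pics/w1.png

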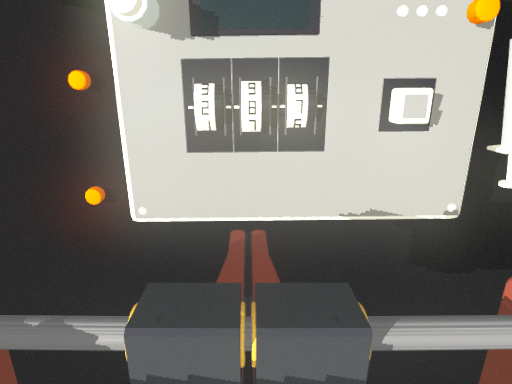

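The full wrist view shows the slim closed fingertips (≈(238–260,232)), the wheel bank, and the key top at about (411,106). The console yaw is about 11.5°. I'll correct the yaw, then go above the middle wheel.

Request:
step_arm(deltas=[{"tx":0,"ty":0,"tz":0,"wx":0,"wy":0,"wz":-0.1,"grip":1},{"tx":0,"ty":0,"tz":0,"wx":0,"wy":0,"wz":0,"grip":1},{"tx":0,"ty":0,"tz":0,"wx":0,"wy":0,"wz":0,"grip":1}])

```text
time: 2.25
position: [526.7, 0.1, 132.8]
tool_rot: [3.126, 0.313, 0.006]
force: [0.7, 0.2, 0.7]
gripper_width: 0.2
finger_force: 0.0
```

```bash
cat >> h.py <<'E'
M=np.array([590.2,10.0]);Rw=np.array([596.2,-19.35]);L=2*M-Rw;K=np.array([610.2,-87.8])
ex=np.array([.980,.2])
def rep():
    s=read_state(); print(round(s['time'],2),s['position'].round(2),s['tool_rot'].round(4),s['force'].round(2))
    Rm=R.from_rotvec(s['tool_rot']).as_matrix()
    for n,P in dict(L=L,M=M,R=Rw,K=K).items():
        print(n,'tool mm to reach (z 68):',(Rm.T@(np.append(P,68)-s['position'])).round(2))
E
python3 -c "from h import *; rep()"
```

```text
2.25 [5.2675e+02 1.3000e-01 1.3278e+02] [3.1255 0.313  0.0059] [0.71 0.24 0.66]
L tool mm to reach (z 68): [ 63.85 -27.1   64.99]
M tool mm to reach (z 68): [63.91  2.86 65.01]
R tool mm to reach (z 68): [63.97 32.82 65.04]
K tool mm to reach (z 68): [ 64.12 102.68  65.09]
```

Request:
step_arm(deltas=[{"tx":0.095,"ty":0.005,"tz":0.09,"wx":0,"wy":0,"wz":0,"grip":1},{"tx":0.095,"ty":0.005,"tz":0.09,"wx":0,"wy":0,"wz":0,"grip":1},{"tx":0.095,"ty":0.005,"tz":0.09,"wx":0,"wy":0,"wz":0,"grip":1},{"tx":0,"ty":0,"tz":0,"wx":0,"wy":0,"wz":0,"grip":1},{"tx":0,"ty":0,"tz":0,"wx":0,"wy":0,"wz":0,"grip":1}])

```text
time: 2.75
position: [581.7, 8.7, 77.4]
tool_rot: [3.126, 0.314, 0.0]
force: [-0.3, 0.5, 0.3]
gripper_width: 0.6
finger_force: 0.0
```

Request:
step_arm(deltas=[{"tx":0,"ty":0,"tz":0,"wx":0,"wy":0,"wz":0,"grip":1},{"tx":0,"ty":0,"tz":0,"wx":0,"wy":0,"wz":0,"grip":1}])

```text
time: 2.95
position: [581.7, 8.7, 77.8]
tool_rot: [3.126, 0.314, 0.002]
force: [0.5, -0.5, 0.0]
gripper_width: 0.2
finger_force: 0.0
```

```bash
python3 -c "from h import *; rep()"
```

```text
2.95 [581.68   8.74  77.85] [3.1258e+00 3.1370e-01 1.7000e-03] [ 0.53 -0.48  0.05]
L tool mm to reach (z 68): [  8.54 -29.5    9.85]
M tool mm to reach (z 68): [8.59 0.46 9.86]
R tool mm to reach (z 68): [ 8.64 30.41  9.86]
K tool mm to reach (z 68): [  8.76 100.28   9.88]
```

Request:
step_arm(deltas=[{"tx":0.01,"ty":0.002,"tz":0.02,"wx":0,"wy":0,"wz":0,"grip":1},{"tx":0,"ty":0,"tz":0.01,"wx":0,"wy":0,"wz":0,"grip":1},{"tx":0,"ty":0,"tz":0,"wx":0,"wy":0,"wz":0,"grip":1}])

```text
time: 3.25
position: [583.6, 8.9, 70.5]
tool_rot: [-3.126, -0.314, 0.001]
force: [0.5, -0.1, -0.1]
gripper_width: 0.5
finger_force: 0.0
```

Request:
step_arm(deltas=[{"tx":0,"ty":0,"tz":0.005,"wx":0,"wy":0,"wz":0,"grip":1},{"tx":0,"ty":0,"tz":0,"wx":0,"wy":0,"wz":0,"grip":1}])

```text
time: 3.45
position: [583.9, 8.9, 69.6]
tool_rot: [-3.126, -0.314, 0.0]
force: [-0.4, -1.1, 0.4]
gripper_width: -0.1
finger_force: 0.2
```

Request:
step_arm(deltas=[{"tx":0,"ty":0,"tz":0.005,"wx":0,"wy":0,"wz":0,"grip":1},{"tx":0,"ty":0,"tz":0,"wx":0,"wy":0,"wz":0,"grip":1}])

```text
time: 3.65
position: [584.1, 8.9, 69.0]
tool_rot: [3.126, 0.314, 0.001]
force: [-1.4, -0.5, 3.6]
gripper_width: 0.2
finger_force: 2.2
```

Request:
step_arm(deltas=[{"tx":0,"ty":0,"tz":0.003,"wx":0,"wy":0,"wz":0,"grip":1},{"tx":0,"ty":0,"tz":0,"wx":0,"wy":0,"wz":0,"grip":1}])

```text
time: 3.85
position: [584.3, 8.9, 68.6]
tool_rot: [3.126, 0.314, 0.001]
force: [-1.5, -0.3, 6.6]
gripper_width: 0.5
finger_force: 3.5
```

Request:
step_arm(deltas=[{"tx":0.01,"ty":0,"tz":0.001,"wx":0,"wy":0,"wz":0,"grip":1},{"tx":0.02,"ty":0,"tz":0,"wx":0,"wy":0,"wz":0,"grip":1},{"tx":0.02,"ty":0,"tz":0,"wx":0,"wy":0,"wz":0,"grip":1},{"tx":0.015,"ty":0,"tz":0,"wx":0,"wy":0,"wz":0,"grip":1},{"tx":0,"ty":0,"tz":0,"wx":0,"wy":0,"wz":0,"grip":1}])

```text
time: 4.35
position: [597.4, 11.6, 68.6]
tool_rot: [3.126, 0.314, 0.002]
force: [-2.3, 0.7, 7.1]
gripper_width: 0.2
finger_force: 3.7
```

```bash
cat >> h.py <<'E'
def look(name,save=True):
    s=read_state(); c=camera_params('wrist'); p,d=snapshot('wrist'); rep()
    u,v=map(int,proj(c,[590,0,66])); y0=max(0,v-40);x0=max(0,u-100)
    cv2.imwrite(f'pics/{name}.png',cv2.resize(p[y0:y0+80,x0:x0+180],None,fx=4,fy=4,interpolation=cv2.INTER_CUBIC))
E
python3 -c "from h import *; look('a1')"
```

```text
4.4 [597.24  11.59  68.55] [3.1258e+00 3.1430e-01 1.5000e-03] [-1.86 -0.45  7.88]
L tool mm to reach (z 68): [ -7.25 -29.8    0.54]
M tool mm to reach (z 68): [-7.22  0.15  0.54]
R tool mm to reach (z 68): [-7.18 30.11  0.55]
K tool mm to reach (z 68): [-7.09 99.98  0.56]
```

View pics/a1.png

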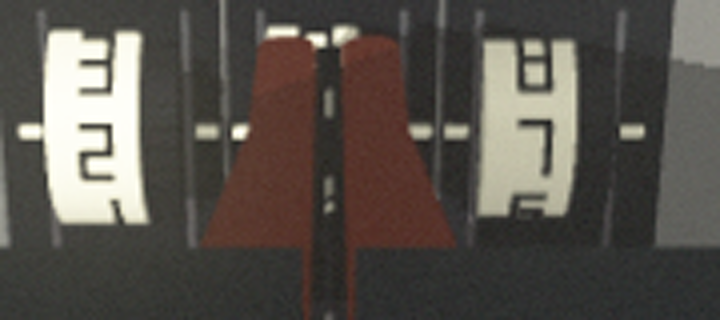

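The left wheel still shows 2 and the right 7. The fingers cover the middle wheel. Now two more identical strokes there.

Request:
step_arm(deltas=[{"tx":0,"ty":0,"tz":-0.025,"wx":0,"wy":0,"wz":0,"grip":1},{"tx":-0.065,"ty":0,"tz":0,"wx":0,"wy":0,"wz":0,"grip":1},{"tx":0,"ty":0,"tz":0.01,"wx":0,"wy":0,"wz":0,"grip":1},{"tx":0,"ty":0,"tz":0.015,"wx":0,"wy":0,"wz":0,"grip":1},{"tx":0,"ty":0,"tz":0,"wx":0,"wy":0,"wz":0,"grip":1}])

```text
time: 4.9
position: [584.0, 8.9, 68.2]
tool_rot: [-3.126, -0.314, -0.0]
force: [-2.1, 1.0, 9.6]
gripper_width: 0.3
finger_force: 4.9
```

Request:
step_arm(deltas=[{"tx":0.01,"ty":0,"tz":0,"wx":0,"wy":0,"wz":0,"grip":1},{"tx":0.02,"ty":0,"tz":0,"wx":0,"wy":0,"wz":0,"grip":1},{"tx":0.02,"ty":0,"tz":0,"wx":0,"wy":0,"wz":0,"grip":1},{"tx":0.015,"ty":0,"tz":0,"wx":0,"wy":0,"wz":0,"grip":1},{"tx":0,"ty":0,"tz":0,"wx":0,"wy":0,"wz":0,"grip":1}])

```text
time: 5.4
position: [597.7, 11.7, 68.5]
tool_rot: [-3.126, -0.314, -0.003]
force: [-0.9, 2.2, 8.1]
gripper_width: 0.4
finger_force: 4.0
```

Request:
step_arm(deltas=[{"tx":0,"ty":0,"tz":-0.025,"wx":0,"wy":0,"wz":0,"grip":1},{"tx":-0.065,"ty":0,"tz":0,"wx":0,"wy":0,"wz":0,"grip":1},{"tx":0,"ty":0,"tz":0.01,"wx":0,"wy":0,"wz":0,"grip":1},{"tx":0,"ty":0,"tz":0.015,"wx":0,"wy":0,"wz":0,"grip":1},{"tx":0,"ty":0,"tz":0,"wx":0,"wy":0,"wz":0,"grip":1}])

```text
time: 5.9
position: [583.9, 8.9, 68.2]
tool_rot: [-3.126, -0.314, -0.0]
force: [-1.6, 1.2, 10.7]
gripper_width: 0.5
finger_force: 4.9
```

Request:
step_arm(deltas=[{"tx":0.01,"ty":0,"tz":0,"wx":0,"wy":0,"wz":0,"grip":1},{"tx":0.02,"ty":0,"tz":0,"wx":0,"wy":0,"wz":0,"grip":1},{"tx":0.02,"ty":0,"tz":0,"wx":0,"wy":0,"wz":0,"grip":1},{"tx":0.015,"ty":0,"tz":0,"wx":0,"wy":0,"wz":0,"grip":1},{"tx":0,"ty":0,"tz":0,"wx":0,"wy":0,"wz":0,"grip":1}])

```text
time: 6.4
position: [597.7, 11.7, 68.5]
tool_rot: [-3.126, -0.314, -0.003]
force: [-0.5, 1.0, 8.5]
gripper_width: 0.2
finger_force: 4.0
```

Request:
step_arm(deltas=[{"tx":0,"ty":0,"tz":-0.03,"wx":0,"wy":0,"wz":0,"grip":1},{"tx":-0.03,"ty":0.075,"tz":0,"wx":0,"wy":0,"wz":0,"grip":1},{"tx":-0.035,"ty":0.075,"tz":0,"wx":0,"wy":0,"wz":0,"grip":1},{"tx":0,"ty":0,"tz":0,"wx":0,"wy":0,"wz":0,"grip":1},{"tx":0,"ty":0,"tz":0.01,"wx":0,"wy":0,"wz":0,"grip":1}])

```text
time: 6.9
position: [589.6, -21.5, 71.8]
tool_rot: [-3.126, -0.311, 0.0]
force: [0.1, -0.5, -0.3]
gripper_width: -0.1
finger_force: 0.0
```

```bash
python3 -c "from h import *; look('a2')"
```

```text
6.95 [589.56 -21.06  71.39] [-3.1259e+00 -3.1210e-01  7.0000e-04] [0.03 1.03 0.35]
L tool mm to reach (z 68): [  6.69 -60.27   3.4 ]
M tool mm to reach (z 68): [  6.77 -30.32   3.4 ]
R tool mm to reach (z 68): [ 6.85 -0.36  3.39]
K tool mm to reach (z 68): [ 7.04 69.51  3.37]
```

View pics/a2.png

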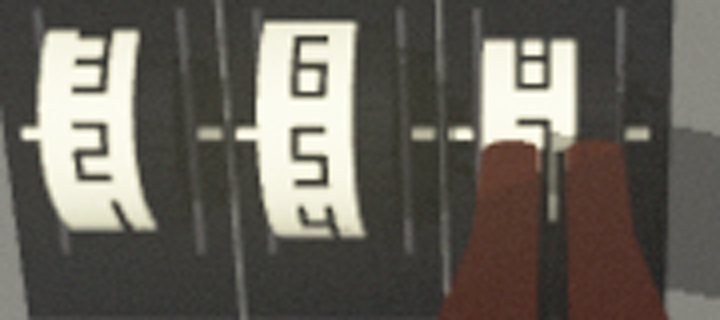

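The middle wheel now shows 5 (at (310,155)) and the left wheel shows 2. Next I'll find the right wheel's height by touch.

Request:
step_arm(deltas=[{"tx":0,"ty":0,"tz":0.005,"wx":0,"wy":0,"wz":0,"grip":1},{"tx":0,"ty":0,"tz":0,"wx":0,"wy":0,"wz":0,"grip":1}])

```text
time: 7.15
position: [589.8, -20.2, 70.6]
tool_rot: [-3.126, -0.315, 0.001]
force: [1.0, 0.2, 0.6]
gripper_width: 0.6
finger_force: 0.0
```

Request:
step_arm(deltas=[{"tx":0,"ty":0,"tz":0.005,"wx":0,"wy":0,"wz":0,"grip":1},{"tx":0,"ty":0,"tz":0,"wx":0,"wy":0,"wz":0,"grip":1}])

```text
time: 7.35
position: [589.8, -20.2, 69.7]
tool_rot: [-3.126, -0.315, 0.0]
force: [0.1, 0.2, -0.3]
gripper_width: 0.3
finger_force: 0.0
```

Request:
step_arm(deltas=[{"tx":0,"ty":0,"tz":0.005,"wx":0,"wy":0,"wz":0,"grip":1},{"tx":0,"ty":0,"tz":0,"wx":0,"wy":0,"wz":0,"grip":1}])

```text
time: 7.55
position: [589.8, -20.4, 68.8]
tool_rot: [-3.126, -0.314, 0.0]
force: [-0.5, 0.3, 0.2]
gripper_width: 0.6
finger_force: 0.0
```

Request:
step_arm(deltas=[{"tx":0,"ty":0,"tz":0.005,"wx":0,"wy":0,"wz":0,"grip":1},{"tx":0,"ty":0,"tz":0,"wx":0,"wy":0,"wz":0,"grip":1}])

```text
time: 7.75
position: [589.8, -20.5, 67.8]
tool_rot: [-3.126, -0.314, 0.0]
force: [0.5, -0.4, -0.0]
gripper_width: 0.3
finger_force: 0.0
```

Request:
step_arm(deltas=[{"tx":0,"ty":0,"tz":0.005,"wx":0,"wy":0,"wz":0,"grip":1},{"tx":0,"ty":0,"tz":0,"wx":0,"wy":0,"wz":0,"grip":1}])

```text
time: 7.95
position: [589.8, -20.5, 66.8]
tool_rot: [-3.126, -0.314, 0.0]
force: [-0.3, 0.1, 0.6]
gripper_width: 0.2
finger_force: 0.0
```

Request:
step_arm(deltas=[{"tx":0,"ty":0,"tz":0.004,"wx":0,"wy":0,"wz":0,"grip":1},{"tx":0,"ty":0,"tz":0,"wx":0,"wy":0,"wz":0,"grip":1}])

```text
time: 8.15
position: [590.0, -20.5, 66.3]
tool_rot: [3.126, 0.314, 0.0]
force: [-1.2, -0.2, 2.7]
gripper_width: 0.5
finger_force: 1.4
```

Request:
step_arm(deltas=[{"tx":0,"ty":0,"tz":0.003,"wx":0,"wy":0,"wz":0,"grip":1},{"tx":0,"ty":0,"tz":0,"wx":0,"wy":0,"wz":0,"grip":1}])

```text
time: 8.35
position: [590.2, -20.5, 65.9]
tool_rot: [3.126, 0.314, 0.001]
force: [-1.2, 0.7, 4.4]
gripper_width: 0.7
finger_force: 2.8
```

Request:
step_arm(deltas=[{"tx":0,"ty":0,"tz":0.003,"wx":0,"wy":0,"wz":0,"grip":1},{"tx":0.01,"ty":0,"tz":0,"wx":0,"wy":0,"wz":0,"grip":1},{"tx":0.02,"ty":0,"tz":0,"wx":0,"wy":0,"wz":0,"grip":1},{"tx":0.02,"ty":0,"tz":0,"wx":0,"wy":0,"wz":0,"grip":1},{"tx":0.015,"ty":0,"tz":0,"wx":0,"wy":0,"wz":0,"grip":1}])

```text
time: 8.85
position: [603.3, -17.8, 65.6]
tool_rot: [3.126, 0.314, 0.002]
force: [-1.8, -0.6, 7.5]
gripper_width: 0.7
finger_force: 3.8
```

Request:
step_arm(deltas=[{"tx":0,"ty":0,"tz":0,"wx":0,"wy":0,"wz":0,"grip":1}])

```text
time: 8.95
position: [603.4, -17.8, 65.6]
tool_rot: [3.126, 0.314, 0.002]
force: [-1.6, -1.1, 8.3]
gripper_width: 0.4
finger_force: 3.8
```

Request:
step_arm(deltas=[{"tx":0,"ty":0,"tz":-0.025,"wx":0,"wy":0,"wz":0,"grip":1},{"tx":-0.065,"ty":0,"tz":0,"wx":0,"wy":0,"wz":0,"grip":1},{"tx":0,"ty":0,"tz":0.01,"wx":0,"wy":0,"wz":0,"grip":1},{"tx":0,"ty":0,"tz":0.015,"wx":0,"wy":0,"wz":0,"grip":1},{"tx":0,"ty":0,"tz":0,"wx":0,"wy":0,"wz":0,"grip":1}])

```text
time: 9.45
position: [589.9, -20.5, 65.3]
tool_rot: [-3.126, -0.314, -0.0]
force: [-1.7, 1.4, 10.6]
gripper_width: 0.6
finger_force: 5.0
```

Request:
step_arm(deltas=[{"tx":0.01,"ty":0,"tz":0,"wx":0,"wy":0,"wz":0,"grip":1},{"tx":0.02,"ty":0,"tz":0,"wx":0,"wy":0,"wz":0,"grip":1},{"tx":0.02,"ty":0,"tz":0,"wx":0,"wy":0,"wz":0,"grip":1},{"tx":0.015,"ty":0,"tz":0,"wx":0,"wy":0,"wz":0,"grip":1},{"tx":0,"ty":0,"tz":0,"wx":0,"wy":0,"wz":0,"grip":1}])

```text
time: 9.95
position: [603.7, -17.7, 65.6]
tool_rot: [-3.126, -0.314, -0.003]
force: [-1.0, 0.9, 7.7]
gripper_width: 0.5
finger_force: 4.1
```

Request:
step_arm(deltas=[{"tx":0,"ty":0,"tz":-0.025,"wx":0,"wy":0,"wz":0,"grip":1},{"tx":-0.065,"ty":0,"tz":0,"wx":0,"wy":0,"wz":0,"grip":1},{"tx":0,"ty":0,"tz":0.01,"wx":0,"wy":0,"wz":0,"grip":1},{"tx":0,"ty":0,"tz":0.015,"wx":0,"wy":0,"wz":0,"grip":1},{"tx":0,"ty":0,"tz":0,"wx":0,"wy":0,"wz":0,"grip":1}])

```text
time: 10.45
position: [590.0, -20.5, 65.2]
tool_rot: [-3.126, -0.314, -0.0]
force: [-2.6, 0.6, 9.5]
gripper_width: 0.5
finger_force: 5.0
```

Request:
step_arm(deltas=[{"tx":0.01,"ty":0,"tz":0,"wx":0,"wy":0,"wz":0,"grip":1},{"tx":0.02,"ty":0,"tz":0,"wx":0,"wy":0,"wz":0,"grip":1},{"tx":0.02,"ty":0,"tz":0,"wx":0,"wy":0,"wz":0,"grip":1},{"tx":0.015,"ty":0,"tz":0,"wx":0,"wy":0,"wz":0,"grip":1},{"tx":0,"ty":0,"tz":0,"wx":0,"wy":0,"wz":0,"grip":1}])

```text
time: 10.95
position: [603.7, -17.7, 65.5]
tool_rot: [-3.126, -0.314, -0.003]
force: [-1.1, 1.7, 8.3]
gripper_width: 0.5
finger_force: 4.2
```

Request:
step_arm(deltas=[{"tx":0,"ty":0,"tz":-0.025,"wx":0,"wy":0,"wz":0,"grip":1},{"tx":-0.065,"ty":0,"tz":0,"wx":0,"wy":0,"wz":0,"grip":1},{"tx":0,"ty":0,"tz":0.01,"wx":0,"wy":0,"wz":0,"grip":1},{"tx":0,"ty":0,"tz":0.015,"wx":0,"wy":0,"wz":0,"grip":1},{"tx":0,"ty":0,"tz":0,"wx":0,"wy":0,"wz":0,"grip":1}])

```text
time: 11.45
position: [589.9, -20.5, 65.2]
tool_rot: [-3.126, -0.314, -0.0]
force: [-1.8, 1.1, 10.8]
gripper_width: 0.4
finger_force: 5.1
```

Request:
step_arm(deltas=[{"tx":0.01,"ty":0,"tz":0,"wx":0,"wy":0,"wz":0,"grip":1},{"tx":0.02,"ty":0,"tz":0,"wx":0,"wy":0,"wz":0,"grip":1},{"tx":0.02,"ty":0,"tz":0,"wx":0,"wy":0,"wz":0,"grip":1},{"tx":0.015,"ty":0,"tz":0,"wx":0,"wy":0,"wz":0,"grip":1},{"tx":0,"ty":0,"tz":0,"wx":0,"wy":0,"wz":0,"grip":1}])

```text
time: 11.95
position: [603.7, -17.7, 65.5]
tool_rot: [-3.126, -0.314, -0.003]
force: [-1.2, 1.4, 8.1]
gripper_width: 0.3
finger_force: 4.2
```

Request:
step_arm(deltas=[{"tx":0,"ty":0,"tz":-0.025,"wx":0,"wy":0,"wz":0,"grip":1},{"tx":-0.065,"ty":0,"tz":0,"wx":0,"wy":0,"wz":0,"grip":1},{"tx":0,"ty":0,"tz":0.01,"wx":0,"wy":0,"wz":0,"grip":1},{"tx":0,"ty":0,"tz":0.015,"wx":0,"wy":0,"wz":0,"grip":1},{"tx":0,"ty":0,"tz":0,"wx":0,"wy":0,"wz":0,"grip":1}])

```text
time: 12.45
position: [589.9, -20.5, 65.2]
tool_rot: [-3.126, -0.314, -0.0]
force: [-1.7, 0.7, 10.8]
gripper_width: 0.7
finger_force: 5.1
```

Request:
step_arm(deltas=[{"tx":0.01,"ty":0,"tz":0,"wx":0,"wy":0,"wz":0,"grip":1},{"tx":0.02,"ty":0,"tz":0,"wx":0,"wy":0,"wz":0,"grip":1},{"tx":0.02,"ty":0,"tz":0,"wx":0,"wy":0,"wz":0,"grip":1},{"tx":0.015,"ty":0,"tz":0,"wx":0,"wy":0,"wz":0,"grip":1},{"tx":0,"ty":0,"tz":0,"wx":0,"wy":0,"wz":0,"grip":1}])

```text
time: 12.95
position: [603.7, -17.7, 65.5]
tool_rot: [-3.126, -0.314, -0.003]
force: [-0.5, 1.1, 7.5]
gripper_width: 0.3
finger_force: 4.2
```

Request:
step_arm(deltas=[{"tx":0,"ty":0,"tz":-0.05,"wx":0,"wy":0,"wz":0,"grip":1},{"tx":0,"ty":-0.1,"tz":0,"wx":0,"wy":0,"wz":0,"grip":1},{"tx":0,"ty":-0.1,"tz":0,"wx":0,"wy":0,"wz":0,"grip":1},{"tx":0,"ty":-0.1,"tz":0,"wx":0,"wy":0,"wz":0,"grip":1},{"tx":0,"ty":0,"tz":0,"wx":0,"wy":0,"wz":0,"grip":1}])

```text
time: 13.45
position: [590.1, 42.5, 74.9]
tool_rot: [-3.125, -0.317, 0.001]
force: [0.0, -0.9, -0.4]
gripper_width: 0.6
finger_force: 0.0
```

Request:
step_arm(deltas=[{"tx":0,"ty":0,"tz":0.015,"wx":0,"wy":0,"wz":0,"grip":1},{"tx":0,"ty":0,"tz":0,"wx":0,"wy":0,"wz":0,"grip":1}])

```text
time: 13.65
position: [590.6, 40.2, 71.5]
tool_rot: [3.126, 0.314, -0.001]
force: [-0.2, 0.2, -0.7]
gripper_width: 0.1
finger_force: 0.0
```

```bash
python3 -c "from h import *; look('a3')"
```

```text
13.7 [590.64  40.13  71.58] [ 3.1259e+00  3.1300e-01 -7.0000e-04] [-0.75  0.28  0.41]
L tool mm to reach (z 68): [-6.46 -0.51  3.58]
M tool mm to reach (z 68): [-6.4  29.45  3.58]
R tool mm to reach (z 68): [-6.34 59.4   3.59]
K tool mm to reach (z 68): [ -6.19 129.27   3.59]
```

View pics/a3.png

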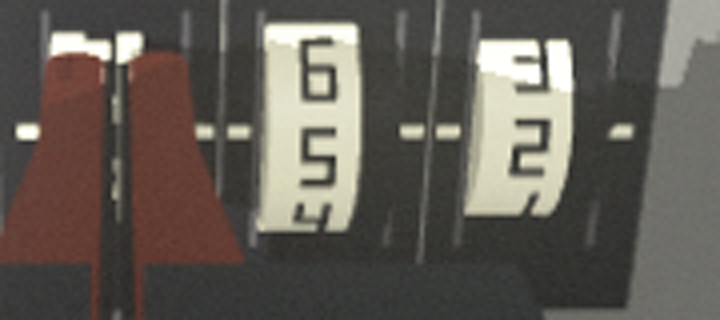

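The middle wheel shows 5 (318,158) and the right wheel shows 2 (530,150). Next is the left wheel, starting with its height by touch.

Request:
step_arm(deltas=[{"tx":0,"ty":0,"tz":0.005,"wx":0,"wy":0,"wz":0,"grip":1},{"tx":0,"ty":0,"tz":0,"wx":0,"wy":0,"wz":0,"grip":1}])

```text
time: 13.9
position: [590.7, 40.3, 70.7]
tool_rot: [3.126, 0.313, -0.0]
force: [0.1, -0.9, -0.1]
gripper_width: 0.6
finger_force: 0.0
```

Request:
step_arm(deltas=[{"tx":0,"ty":0,"tz":0.005,"wx":0,"wy":0,"wz":0,"grip":1},{"tx":0,"ty":0,"tz":0,"wx":0,"wy":0,"wz":0,"grip":1}])

```text
time: 14.1
position: [590.6, 40.7, 69.8]
tool_rot: [-3.126, -0.314, 0.0]
force: [0.3, 0.0, 0.5]
gripper_width: 0.8
finger_force: 0.0
```

Request:
step_arm(deltas=[{"tx":0,"ty":0,"tz":0.004,"wx":0,"wy":0,"wz":0,"grip":1},{"tx":0,"ty":0,"tz":0,"wx":0,"wy":0,"wz":0,"grip":1}])

```text
time: 14.3
position: [590.6, 40.9, 69.0]
tool_rot: [-3.126, -0.314, 0.0]
force: [-0.6, -0.1, -0.5]
gripper_width: 0.7
finger_force: 0.0
```

Request:
step_arm(deltas=[{"tx":0,"ty":0,"tz":0.004,"wx":0,"wy":0,"wz":0,"grip":1},{"tx":0,"ty":0,"tz":0,"wx":0,"wy":0,"wz":0,"grip":1}])

```text
time: 14.5
position: [590.6, 40.9, 68.2]
tool_rot: [-3.126, -0.314, 0.0]
force: [-0.8, -0.2, -1.2]
gripper_width: 0.5
finger_force: 0.0
```

Request:
step_arm(deltas=[{"tx":0,"ty":0,"tz":0.004,"wx":0,"wy":0,"wz":0,"grip":1},{"tx":0,"ty":0,"tz":0,"wx":0,"wy":0,"wz":0,"grip":1}])

```text
time: 14.7
position: [590.8, 40.9, 67.6]
tool_rot: [-3.126, -0.314, -0.0]
force: [-0.3, 0.3, 2.8]
gripper_width: 0.4
finger_force: 1.2
```

Request:
step_arm(deltas=[{"tx":0,"ty":0,"tz":0.003,"wx":0,"wy":0,"wz":0,"grip":1},{"tx":0,"ty":0,"tz":0.002,"wx":0,"wy":0,"wz":0,"grip":1},{"tx":0,"ty":0,"tz":0,"wx":0,"wy":0,"wz":0,"grip":1}])

```text
time: 15.0
position: [591.0, 41.0, 67.0]
tool_rot: [-3.126, -0.314, -0.001]
force: [-0.7, -0.2, 6.7]
gripper_width: 0.6
finger_force: 3.3
```

Request:
step_arm(deltas=[{"tx":-0.01,"ty":0,"tz":0,"wx":0,"wy":0,"wz":0,"grip":1},{"tx":-0.02,"ty":0,"tz":0,"wx":0,"wy":0,"wz":0,"grip":1},{"tx":-0.02,"ty":0,"tz":0,"wx":0,"wy":0,"wz":0,"grip":1},{"tx":-0.015,"ty":0,"tz":0,"wx":0,"wy":0,"wz":0,"grip":1},{"tx":0,"ty":0,"tz":0,"wx":0,"wy":0,"wz":0,"grip":1}])

```text
time: 15.5
position: [578.2, 38.3, 67.1]
tool_rot: [-3.126, -0.314, -0.002]
force: [0.4, 0.2, 5.7]
gripper_width: 0.4
finger_force: 3.1
```

Request:
step_arm(deltas=[{"tx":0,"ty":0,"tz":-0.025,"wx":0,"wy":0,"wz":0,"grip":1},{"tx":0.065,"ty":0,"tz":0,"wx":0,"wy":0,"wz":0,"grip":1},{"tx":0,"ty":0,"tz":0.01,"wx":0,"wy":0,"wz":0,"grip":1},{"tx":0,"ty":0,"tz":0.015,"wx":0,"wy":0,"wz":0,"grip":1},{"tx":0,"ty":0,"tz":0,"wx":0,"wy":0,"wz":0,"grip":1}])

```text
time: 16.0
position: [591.7, 41.0, 66.8]
tool_rot: [3.126, 0.314, 0.003]
force: [0.3, 0.8, 8.9]
gripper_width: 0.6
finger_force: 4.3
```

Request:
step_arm(deltas=[{"tx":-0.01,"ty":0,"tz":0.001,"wx":0,"wy":0,"wz":0,"grip":1},{"tx":-0.02,"ty":0,"tz":0,"wx":0,"wy":0,"wz":0,"grip":1},{"tx":-0.02,"ty":0,"tz":0,"wx":0,"wy":0,"wz":0,"grip":1},{"tx":-0.015,"ty":0,"tz":0,"wx":0,"wy":0,"wz":0,"grip":1},{"tx":0,"ty":0,"tz":0,"wx":0,"wy":0,"wz":0,"grip":1}])

```text
time: 16.5
position: [578.9, 38.4, 66.9]
tool_rot: [3.126, 0.314, 0.004]
force: [1.4, 0.4, 6.5]
gripper_width: 0.8
finger_force: 3.6
```

Request:
step_arm(deltas=[{"tx":0,"ty":0,"tz":-0.025,"wx":0,"wy":0,"wz":0,"grip":1},{"tx":0.065,"ty":0,"tz":0,"wx":0,"wy":0,"wz":0,"grip":1},{"tx":0,"ty":0,"tz":0.01,"wx":0,"wy":0,"wz":0,"grip":1},{"tx":0,"ty":0,"tz":0.015,"wx":0,"wy":0,"wz":0,"grip":1},{"tx":0,"ty":0,"tz":0,"wx":0,"wy":0,"wz":0,"grip":1}])

```text
time: 17.0
position: [591.8, 41.0, 66.6]
tool_rot: [3.126, 0.314, 0.003]
force: [0.3, 0.3, 9.6]
gripper_width: 0.7
finger_force: 4.7
```

Request:
step_arm(deltas=[{"tx":-0.01,"ty":0,"tz":0,"wx":0,"wy":0,"wz":0,"grip":1},{"tx":-0.02,"ty":0,"tz":0,"wx":0,"wy":0,"wz":0,"grip":1},{"tx":-0.02,"ty":0,"tz":0,"wx":0,"wy":0,"wz":0,"grip":1},{"tx":-0.015,"ty":0,"tz":0,"wx":0,"wy":0,"wz":0,"grip":1},{"tx":0,"ty":0,"tz":0,"wx":0,"wy":0,"wz":0,"grip":1}])

```text
time: 17.5
position: [578.9, 38.4, 66.9]
tool_rot: [-3.126, -0.314, -0.004]
force: [1.9, 1.9, 6.8]
gripper_width: 0.4
finger_force: 3.7
```

Request:
step_arm(deltas=[{"tx":0,"ty":0,"tz":-0.025,"wx":0,"wy":0,"wz":0,"grip":1},{"tx":0.065,"ty":0,"tz":0,"wx":0,"wy":0,"wz":0,"grip":1},{"tx":0,"ty":0,"tz":0.01,"wx":0,"wy":0,"wz":0,"grip":1},{"tx":0,"ty":0,"tz":0.015,"wx":0,"wy":0,"wz":0,"grip":1},{"tx":0,"ty":0,"tz":0,"wx":0,"wy":0,"wz":0,"grip":1}])

```text
time: 18.0
position: [591.8, 41.1, 66.6]
tool_rot: [3.126, 0.314, 0.003]
force: [0.5, -0.2, 10.2]
gripper_width: 0.4
finger_force: 4.7
```

Request:
step_arm(deltas=[{"tx":-0.01,"ty":0,"tz":0,"wx":0,"wy":0,"wz":0,"grip":1},{"tx":-0.02,"ty":0,"tz":0,"wx":0,"wy":0,"wz":0,"grip":1},{"tx":-0.02,"ty":0,"tz":0,"wx":0,"wy":0,"wz":0,"grip":1},{"tx":-0.015,"ty":0,"tz":0,"wx":0,"wy":0,"wz":0,"grip":1},{"tx":0,"ty":0,"tz":0,"wx":0,"wy":0,"wz":0,"grip":1}])

```text
time: 18.5
position: [578.8, 38.4, 66.9]
tool_rot: [-3.126, -0.314, -0.004]
force: [1.0, 0.9, 6.9]
gripper_width: 0.7
finger_force: 3.7
```

Request:
step_arm(deltas=[{"tx":0,"ty":0,"tz":-0.1,"wx":0,"wy":0,"wz":0,"grip":1},{"tx":0.007,"ty":0.16,"tz":0,"wx":0,"wy":0,"wz":0,"grip":1},{"tx":0.008,"ty":0.16,"tz":0,"wx":0,"wy":0,"wz":0,"grip":1},{"tx":0.008,"ty":0.16,"tz":0,"wx":0,"wy":0,"wz":0,"grip":1},{"tx":0.008,"ty":0.165,"tz":0,"wx":0,"wy":0,"wz":0,"grip":1}])

```text
time: 19.0
position: [609.3, -87.8, 85.5]
tool_rot: [-3.125, -0.315, 0.002]
force: [0.7, 0.3, -0.2]
gripper_width: 0.3
finger_force: 0.0
```

Request:
step_arm(deltas=[{"tx":0,"ty":0,"tz":0,"wx":0,"wy":0,"wz":0,"grip":1},{"tx":0,"ty":0,"tz":0,"wx":0,"wy":0,"wz":0,"grip":1},{"tx":0,"ty":0,"tz":0,"wx":0,"wy":0,"wz":0,"grip":1},{"tx":0,"ty":0,"tz":0,"wx":0,"wy":0,"wz":0,"grip":1}])

```text
time: 19.4
position: [609.2, -85.7, 86.0]
tool_rot: [-3.125, -0.316, 0.001]
force: [0.5, -0.7, 0.0]
gripper_width: 0.2
finger_force: 0.0
```

```bash
python3 - <<'E'
from h import *
c=camera_params('wrist'); p,d=snapshot('wrist'); rep()
us=[proj(c,[*P,66]) for P in (L,K)]; print(us)
x0=max(0,int(us[0][0])-30); y0=max(0,int(us[0][1])-45); x1=int(us[1][0])+35
cv2.imwrite('pics/a4.png',cv2.resize(p[y0:y0+100,x0:x1],None,fx=2.9,fy=2.9,interpolation=cv2.INTER_CUBIC)); print(x0,y0,x1)
E
```

```text
19.45 [609.33 -85.77  86.12] [-3.1254e+00 -3.1620e-01  9.0000e-04] [ 0.6  -0.33 -0.36]
L tool mm to reach (z 68): [   0.45 -127.61   18.16]
M tool mm to reach (z 68): [  0.45 -97.66  18.15]
R tool mm to reach (z 68): [  0.45 -67.7   18.14]
K tool mm to reach (z 68): [ 0.46  2.17 18.12]
[array([ 34.44938263, 231.70363859]), array([252.37062196, 232.06593651])]
4 186 287
```

View pics/a4.png

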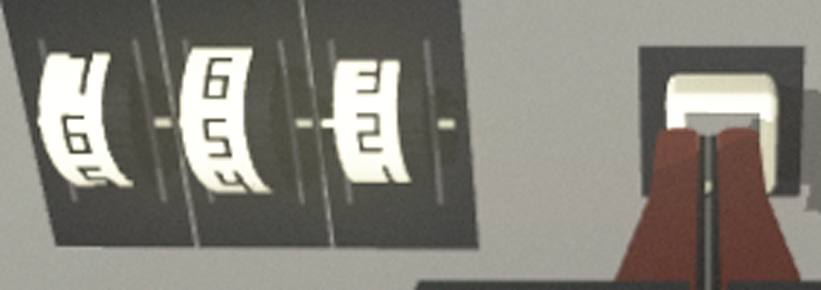

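The picture shows 6 - 5 - 2, each digit aligned with its marks, and the fingertip over the key at about (710,130). Now I'll press the key.

Request:
step_arm(deltas=[{"tx":0.002,"ty":0.01,"tz":0.03,"wx":0,"wy":0,"wz":0,"grip":1},{"tx":0,"ty":0,"tz":0.03,"wx":0,"wy":0,"wz":0,"grip":1},{"tx":0,"ty":0,"tz":0.01,"wx":0,"wy":0,"wz":0,"grip":1},{"tx":0,"ty":0,"tz":0,"wx":0,"wy":0,"wz":0,"grip":1}])

```text
time: 19.85
position: [610.1, -88.4, 71.8]
tool_rot: [-3.125, -0.314, 0.002]
force: [-0.8, 0.7, 1.0]
gripper_width: 0.2
finger_force: 0.8
```

Request:
step_arm(deltas=[{"tx":0,"ty":0,"tz":0.01,"wx":0,"wy":0,"wz":0,"grip":1},{"tx":0,"ty":0,"tz":0.01,"wx":0,"wy":0,"wz":0,"grip":1},{"tx":0,"ty":0,"tz":0,"wx":0,"wy":0,"wz":0,"grip":1}])

```text
time: 20.15
position: [610.3, -88.6, 68.2]
tool_rot: [-3.126, -0.314, 0.0]
force: [-2.0, 2.1, 3.9]
gripper_width: 0.4
finger_force: 1.9
```

Request:
step_arm(deltas=[{"tx":0,"ty":0,"tz":0.005,"wx":0,"wy":0,"wz":0,"grip":1},{"tx":0,"ty":0,"tz":0,"wx":0,"wy":0,"wz":0,"grip":1}])

```text
time: 20.35
position: [610.4, -88.6, 67.4]
tool_rot: [-3.126, -0.314, 0.0]
force: [-2.8, 2.2, 4.8]
gripper_width: 0.6
finger_force: 2.2
```

Request:
step_arm(deltas=[{"tx":0,"ty":0,"tz":0.005,"wx":0,"wy":0,"wz":0,"grip":1},{"tx":0,"ty":0,"tz":0.005,"wx":0,"wy":0,"wz":0,"grip":1},{"tx":0,"ty":0,"tz":0,"wx":0,"wy":0,"wz":0,"grip":1}])

```text
time: 20.65
position: [610.4, -88.6, 65.4]
tool_rot: [-3.126, -0.314, 0.0]
force: [-2.8, 4.0, 6.3]
gripper_width: 0.3
finger_force: 2.8
```

Request:
step_arm(deltas=[{"tx":0,"ty":0,"tz":0.003,"wx":0,"wy":0,"wz":0,"grip":1},{"tx":0,"ty":0,"tz":0,"wx":0,"wy":0,"wz":0,"grip":1}])

```text
time: 20.85
position: [610.4, -88.6, 65.3]
tool_rot: [-3.126, -0.314, 0.0]
force: [-3.6, 3.9, 9.8]
gripper_width: 0.6
finger_force: 5.1
```

The key is on its stop: 9.8 N, with no further travel. Now I'll release it and back away.

Request:
step_arm(deltas=[{"tx":0,"ty":0,"tz":-0.02,"wx":0,"wy":0,"wz":0,"grip":1},{"tx":0,"ty":0,"tz":-0.05,"wx":0,"wy":0,"wz":0,"grip":1},{"tx":0,"ty":0,"tz":-0.1,"wx":0,"wy":0,"wz":0,"grip":1},{"tx":-0.1,"ty":0,"tz":-0.1,"wx":0,"wy":0,"wz":0,"grip":1},{"tx":-0.1,"ty":0,"tz":-0.1,"wx":0,"wy":0,"wz":0,"grip":1}])

```text
time: 21.35
position: [571.3, -97.2, 139.5]
tool_rot: [3.125, 0.315, 0.001]
force: [0.2, -0.7, -0.5]
gripper_width: 0.6
finger_force: 0.0
```

Request:
step_arm(deltas=[{"tx":-0.1,"ty":0,"tz":0,"wx":0,"wy":0,"wz":0,"grip":1},{"tx":-0.1,"ty":0,"tz":0,"wx":0,"wy":0,"wz":0,"grip":1},{"tx":0,"ty":0,"tz":0,"wx":0,"wy":0,"wz":0,"grip":1},{"tx":0,"ty":0,"tz":0,"wx":0,"wy":0,"wz":0,"grip":1},{"tx":0,"ty":0,"tz":0,"wx":0,"wy":0,"wz":0,"grip":1}])

```text
time: 21.85
position: [533.4, -104.9, 138.9]
tool_rot: [3.125, 0.314, 0.002]
force: [-0.1, 0.7, -0.9]
gripper_width: 0.4
finger_force: 0.0
```

```bash
python3 - <<'E'
from h import *
c=camera_params('wrist'); p,d=snapshot('wrist'); rep()
us=[proj(c,[*P,66]) for P in (L,K)]
x0=max(0,int(us[0][0])-30); y0=max(0,int(us[0][1])-45); x1=int(us[1][0])+50
im=p[y0:y0+100,x0:x1]; k=790/im.shape[1]
cv2.imwrite('pics/a5.png',cv2.resize(im,None,fx=k,fy=k,interpolation=cv2.INTER_CUBIC))
E
```

```text
21.9 [ 533.25 -104.76  138.77] [3.1254e+00 3.1440e-01 1.5000e-03] [ 0.33 -0.49  0.52]
L tool mm to reach (z 68): [  78.56 -131.11   70.78]
M tool mm to reach (z 68): [  78.6  -101.16   70.79]
R tool mm to reach (z 68): [ 78.63 -71.2   70.81]
K tool mm to reach (z 68): [78.72 -1.33 70.84]
```

View pics/a5.png

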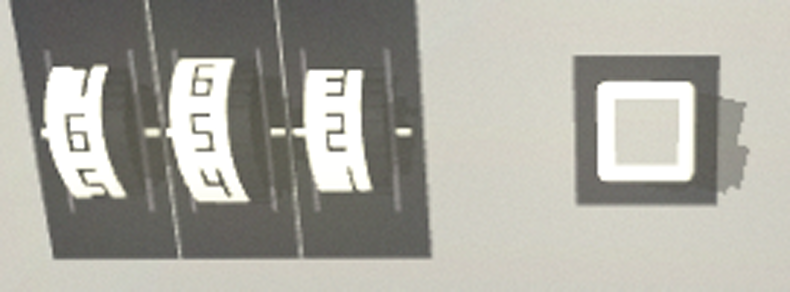

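The picture shows 6 (75,132), 5 (203,132) and 2 (336,132) on the marks. The key is back up at (645,132) and the tool is clear of everything.

```bash
python3 -c "from rig import *; print(sign_off())"
```

```text
the job is handed in; nothing more can be done
None
```

The wheels read 6 - 5 - 2 in their detents, the load key went down to its stop and came back up, and I handed the job in at about 22 s; the highest force reading was about 11 N.

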